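# Find the start key that still snaps in, and guard it

## Task

Only one of the three start keys on the grey key box still works: pressed slowly it snaps over and stays in, while the two worn ones just stay soft and spring back. Feel the keys gently one after another until one snaps in, without forcing it further and without driving a soft key down onto its stop, and let go of it; then put the loose guard ring over the key that stayed in, so that the ring stands flat on the box round it. Leave the things round about where they are.

Things in the scene. Friction and masses are not known exactly. Their poses are not given: they have to be found in the camera images.
- station: long grey key box fixed on the worktop, 100 mm deep (x) and 270 mm long (y), top 45 mm above the worktop; three key units in a row along its y, 80 mm apart, order not told. One key works, two are worn. Any key breaks at more than 12 N. Origin: middle of its underside
- unit_a: one of three look-alike key units. Origin: on the box top, on the key's axis; z up, y along the row. Steel collar 39 mm across, 16 mm high, top edge bevelled; above it a stem and a black round cap 26 mm across, 8 mm thick. The cap's top at rest stands 34 to 52 mm above the origin: each key is screwed in to its own height, which is not told
- key_a (a joint): travel of unit_a's cap, m, 0 at rest, grows as pressed. Working key: rises steeply to about 6.5 N at 2 mm, then gives way; past 4.5 mm it snaps down by itself to 7 mm, its stop, and stays in. Worn key: weak spring (0.6 N at first, 0.5 N per mm), never gives way, springs back; hard stop at 10 mm, so let go of it at 5 to 8 mm
- unit_b: one of three look-alike key units. Origin: on the box top, on the key's axis; z up, y along the row. Steel collar 39 mm across, 16 mm high, top edge bevelled; above it a stem and a black round cap 26 mm across, 8 mm thick. The cap's top at rest stands 34 to 52 mm above the origin: each key is screwed in to its own height, which is not told
- key_b (a joint): travel of unit_b's cap, m, 0 at rest, grows as pressed. Working key: rises steeply to about 6.5 N at 2 mm, then gives way; past 4.5 mm it snaps down by itself to 7 mm, its stop, and stays in. Worn key: weak spring (0.6 N at first, 0.5 N per mm), never gives way, springs back; hard stop at 10 mm, so let go of it at 5 to 8 mm
- unit_c: one of three look-alike key units. Origin: on the box top, on the key's axis; z up, y along the row. Steel collar 39 mm across, 16 mm high, top edge bevelled; above it a stem and a black round cap 26 mm across, 8 mm thick. The cap's top at rest stands 34 to 52 mm above the origin: each key is screwed in to its own height, which is not told
- key_c (a joint): travel of unit_c's cap, m, 0 at rest, grows as pressed. Working key: rises steeply to about 6.5 N at 2 mm, then gives way; past 4.5 mm it snaps down by itself to 7 mm, its stop, and stays in. Worn key: weak spring (0.6 N at first, 0.5 N per mm), never gives way, springs back; hard stop at 10 mm, so let go of it at 5 to 8 mm
- ring_mid (a point): loose plain grey guard ring (open tube), standing upright on the worktop right of the key box: 53 mm outside, 45 mm inside, 58 mm high, 80 g. This point is its centre, half-way up; z along its axis. It drops over a unit's collar with 3 mm to spare all round and then stands on the box top, its centre 29 mm above the unit's origin, the latched cap inside it
- roll: bystander, to be left alone: white roll of labels, 66 mm across, 39 mm high, standing on its flat side; origin at the middle of its underside
- counter: bystander, to be left alone: small round hand tally counter, 44x51x30 mm; origin at the middle of its underside
- marker: bystander, to be left alone: marker pen lying down, 122 mm long, 14 mm thick; origin at the middle of its underside
- cap_x: bystander, to be left alone: gold jar cap, 64 mm across, 10 mm high, to the right; origin at the middle of its underside
- cap_y: bystander, to be left alone: gold jar cap, 64 mm across, 10 mm high, to the left; origin at the middle of its underside
- jar_x: bystander, to be left alone: glass jar of paste, 70 mm across, 113 mm high; origin at the middle of its underside
- funnel: bystander, to be left alone: funnel, 68 mm across, 72 mm high, standing mouth down at the back; origin at the middle of its underside
Things that resemble listed ones, but are neither listed nor needed, are in the scene too. Leave any blue or red look-alike of the part that bears ring_mid alone.

How it is judged (in metres and radians):
On the way, in this order (a step that is already met when the one before it is completed fails the run):
1. one key has snapped in and stays in, with the fingers off it (((value of joint key_a above 0.006 m and contact force between unit_a and the fingers below 0.1 N) or (value of joint key_b above 0.006 m and contact force between unit_b and the fingers below 0.1 N) or (value of joint key_c above 0.006 m and contact force between unit_c and the fingers below 0.1 N))), for 0.3 s.
2. the guard ring stands on the box round the key that stayed in (((value of joint key_a above 0.006 m and horizontal distance between ring_mid and unit_a below 0.005 m and z of ring_mid in the frame of unit_a below 0.031 m and angle between ring_mid's own z axis and vertical below 0.06 rad) or (value of joint key_b above 0.006 m and horizontal distance between ring_mid and unit_b below 0.005 m and z of ring_mid in the frame of unit_b below 0.031 m and angle between ring_mid's own z axis and vertical below 0.06 rad) or (value of joint key_c above 0.006 m and horizontal distance between ring_mid and unit_c below 0.005 m and z of ring_mid in the frame of unit_c below 0.031 m and angle between ring_mid's own z axis and vertical below 0.06 rad))), for 0.2 s.
At the end, for the whole second after the job is handed in: One key is in (more than 6 mm down by itself), and the guard ring stands upright (within 0.06 rad) at rest on the box top round that key: centre within 5 mm of the key's axis and at most 31 mm above the box top (((value of joint key_a above 0.006 m and horizontal distance between ring_mid and unit_a below 0.005 m and z of ring_mid in the frame of unit_a below 0.031 m and angle between ring_mid's own z axis and vertical below 0.06 rad) or (value of joint key_b above 0.006 m and horizontal distance between ring_mid and unit_b below 0.005 m and z of ring_mid in the frame of unit_b below 0.031 m and angle between ring_mid's own z axis and vertical below 0.06 rad) or (value of joint key_c above 0.006 m and horizontal distance between ring_mid and unit_c below 0.005 m and z of ring_mid in the frame of unit_c below 0.031 m and angle between ring_mid's own z axis and vertical below 0.06 rad)) and linear speed of ring below 0.01 m/s); the robot touches nothing.
It fails at once if a key is pressed or knocked with more than 12 N (contact force between any of unit_a, unit_b, unit_c and the fingers above 12 N or contact force between any of unit_a, unit_b, unit_c and the arm above 12 N).
It fails at once if a soft key is driven down onto its stop (more than 9.3 mm) (value of joint any of key_a, key_b, key_c above 0.0093 m).
It fails at once if a bystander is shifted by more than 20 mm (distance of any of roll, counter, marker, cap_x, cap_y, jar_x, funnel from where it was at the start of the episode above 0.02 m).
It also fails if it takes over 72 s, if anything falls off the work surface, if the arm or the gripper's body presses on something with over 40 N, if the wrist force passes 120 N, or if a joint passes its speed limit or range.

## Robot

A 6-joint arm with a two-finger parallel gripper is mounted at the origin on a cart in front of the work surface, level with it; the furniture and walls round the work are solid. World frame = base frame: x ahead of the robot, y to its left, z up, the work surface at z = 0. Lengths are in mm, angles in rad, forces in N, time in s.
With the tool pointing down it reaches from about 350 to 975 mm from the base axis. Payload 7.1 kg.
Tool frame: the origin (TCP) lies at the very end of the fingers, on their centre line; the grasp point (between the pads) lies 19 mm behind it (ctrl.grasp_offset is the distance from the TCP to the grasp point, in mm); z points along the fingers, y is the line along which they close (so a half turn about z gives the same grasp; the last joint's range is limited). The gripper opens to 88 mm and grips with 3 to 60 N. Pads are 20 mm wide; open, the fingers measure 115 mm over their backs; the gripper's body (75 mm by 178 mm) begins 61 mm behind the grasp point.
Start: joints at [1.305, 0.423, 1.63, -0, 1.089, -0.019], TCP at [152.657, 606.053, 185.275] pointing down, gripper open.
Joint ranges: [-3, 3], [-0.9, 2.11], [0.09, 2.58], [-1.31, 4.45], [0.11, 2.69], [-2.54, 2.54]. Speed limits (rad/s): [2.39, 2.39, 3.01, 3.14, 3.14, 3.14].

## Interface

Orientations are given as a rotation vector (axis times angle).
In Python, from workcell import ctrl, viewer, ticket, models gives the robot as it stands.
- The arm moves only by the tool play_rows, never from a script. Its arguments are lists of equal length, an entry for each row: "dp": the shift along the world's x, y, z in mm, a list of three; "yaw": the turn about the world's z in degrees. In form: {"dp": [[tx, ty, tz], ...], "yaw": [yaw, ...]}. A call has 1 to 8 rows; each row shifts and turns the commanded pose from where the row before left it; what a row does not reach is not made up. A row lasts 1/12 s, in which the tool goes at most 41.7 mm and 7.16 degrees, less where a joint would pass 70% of its speed; a pose out of reach is approached as far as the arm can. A call is refused whole if a number of a shift passes 41.7 or a number of a turn 7.16, either way. A call with a gripper value outside its range is refused whole. "gripper" is the closure, from 0 (fully open) to 1 (shut), set as the call begins (left out, the last holds). The fingers move at their own pace and stop on an object; the grip force is fixed at half the most. Time passes only in rows, so rows that do not move let the fingers close. It gives the time, the measured TCP pose, the force, the opening and the grip force at its end, in the units of the state.
- ctrl.get_obs(): the state, without advancing time (a new reading comes with each control period).
- viewer.get_image(name): name is "side" or "top"; returns a dict with "pixels" (420x560x3 uint8, red, green, blue), "range_z" (420x560 float32, mm along the optical axis (not along the pixel's ray), 0 where there is no reading), "fx", "fy", "cx", "cy" (pixels), "T" (4x4, takes a point from camera to world coordinates). Camera axes: x right, y up, looking along -z (the intrinsics and any distortion apply to the point x, -y, -z); pixel columns grow to the right and rows downward; lengths in mm; the calibration is good to about 2 mm. A picture is of the moment at which its call begins.
- ticket.close_job(): hands the job in; it is judged then, once.
Trained networks look in a picture, given as the dict that the camera call returned (one of the last four; its "shot" number tells which), for a name from the list of things; names that differ only in an ending like _2 or _b are one class to them, and where a whole thing is asked for, a point or a joint stands for the part that bears it (a point fixed in the world has none). Each returns a list of dicts, best first, with "conf" (0 to 1); they miss things now and then, are a little off and sometimes report something else, mostly with a low value. They report only what shows in the picture. A call takes as long as a camera call. They do not tell look-alikes from the thing itself.
- models.look_for(picture, name): "bbox" ([centre column, centre row, width, height] in pixels, round what is visible of it).
- models.landmark_of(picture, name): "location" ([column, row] in pixels: a listed point, or the origin of a listed thing).
The state is a dict: "t": time; "qpos": joint angles; "qvel": joint speeds; "joint_torque": joint torques, N m; "ee_pos": TCP position; "orientation": TCP orientation; "ft_force": force on the tool from outside, world axes, zero at the start; "moment": the same for the moment, N m; "width": finger opening in mm; "grasp_force": force on a finger pad.
Only numpy, scipy, OpenCV 4.12 (cv2) and the standard library are available. Lean on these libraries where they do the work, as an engineer would, in place of code of your own. Each camera call takes 0.05 s, during which the arm holds its last target. There are 200 camera calls.

## Working session

There is one attempt and no reset: what is moved stays moved. The work goes in short steps, Python scripts to look and compute and a tool call to move; the robot and the scene stay as the last step left them, time stands still between calls to the robot, and variables do not carry over. Pictures are saved under pics/ and viewed, at most 10 in all, crops included, and the job is handed in when it is done.

Besides the shell and the picture viewer there is one more tool, called after "Request:" in YAML: its name, and indented under it one key for each argument. play_rows: Moves the arm, as the interface text tells. Its arguments: {"type":"object","properties":{"dp":{"type":"array"},"yaw":{"type":"array"},"gripper":{"type":"number"}},"required":["dp","yaw"]}

```bash
mkdir -p pics
cat > h.py <<'E'
import numpy as np, cv2
from workcell import ctrl, viewer, ticket, models
def cloud(im):
    z=im["range_z"].astype(float); v,u=np.mgrid[:z.shape[0],:z.shape[1]]
    P=np.stack([(u-im["cx"])/im["fx"]*z,-(v-im["cy"])/im["fy"]*z,-z],-1)
    W=P@im["T"][:3,:3].T+im["T"][:3,3]; W[z==0]=np.nan
    return W
def save(im,n): cv2.imwrite("pics/"+n+".png",im["pixels"][:,:,::-1])
E
python3 - <<'E'
from h import *
for n in("top","side"):
    im=viewer.get_image(n); save(im,n+"0"); W=cloud(im); np.save(n+"0.npy",W)
    print(n,im["T"][:3,3], im.keys())
    for k in("station","unit_a","ring_mid"):
        for d in models.look_for(im,k)[:5]:
            c,r=map(int,d["bbox"][:2]); print(k,round(d["conf"],2),np.round(d["bbox"]),np.round(W[min(r,419),min(c,559)]))
o=ctrl.get_obs(); print(o)
E
```

```text
top [385.0704393  -43.31726885 979.9888321 ] dict_keys(['pixels', 'range_z', 'fx', 'fy', 'cx', 'cy', 'T', 'shot'])
station 0.65 [269. 216. 118.  57.] [563. -21.  58.]
unit_a 0.78 [296. 207.  11.  16.] [578. -85.  91.]
unit_a 0.77 [264. 212.  16.  17.] [566.  -9.  82.]
unit_a 0.49 [232. 215.  18.  14.] [558.  63.  91.]
ring_mid 0.79 [388. 246.  30.  23.] [ 491. -321.    2.]
ring_mid 0.7 [413. 285.  31.  23.] [ 396. -378.    1.]
side [493.23626175 996.73516566 615.08610213] dict_keys(['pixels', 'range_z', 'fx', 'fy', 'cx', 'cy', 'T', 'shot'])
station 0.63 [276. 229.  49.  60.] [568.  71.  64.]
unit_a 0.58 [279. 228.  13.  19.] [557.  71.  71.]
unit_a 0.54 [277. 214.  11.  15.] [571.  -4.  75.]
unit_a 0.46 [274. 200.  14.  20.] [587. -90.  78.]
ring_mid 0.72 [305. 189.  12.  19.] [ 490. -290.   29.]
ring_mid 0.62 [298. 177.  15.  16.] [ 515. -387.   35.]
ring_mid 0.55 [330. 179.  10.  21.] [ 398. -344.   49.]
{'t': 0.4, 'qpos': array([ 1.30501075e+00,  4.23224202e-01,  1.62997832e+00,  7.11726361e-06,
        1.08857964e+00, -1.90022245e-02]), 'qvel': array([ 0.00042484, -0.00295204, -0.00254029, -0.00050525,  0.00066268,
        0.00043839]), 'joint_torque': array([ 1.92884454e-04, -5.44016469e+01, -2.73662925e+01,  6.44163159e-02,
        1.88052049e-02, -6.07237371e-05]), 'ee_pos': array([152.63326824, 605.99829413, 185.16662578]), 'orientation': array([-3.86664513e-01, -3.11767328e+00,  2.93259033e-04]), 'ft_force': array([ 0.2486138 ,  0.0532402 , -0.39964393]), 'moment': array([ 0.01513232,  0.03109889, -0.02552245]), 'grasp_force': 0.0, 'width': 88.04975570173539}
```

Run:
```python
import cv2
a=cv2.imread("pics/top0.png")[150:350,190:460]; cv2.imwrite("pics/c1.png",cv2.resize(a,(800,592),interpolation=cv2.INTER_CUBIC))
a=cv2.imread("pics/side0.png")[140:290,200:400]; cv2.imwrite("pics/c2.png",cv2.resize(a,(800,600),interpolation=cv2.INTER_CUBIC))
```

```text
(no output)
```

View pics/c1.png

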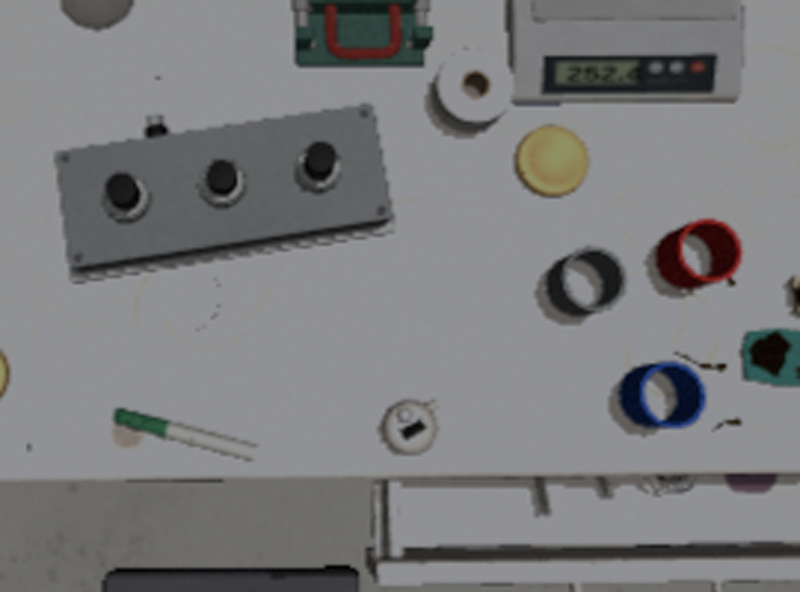

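View pics/c2.png

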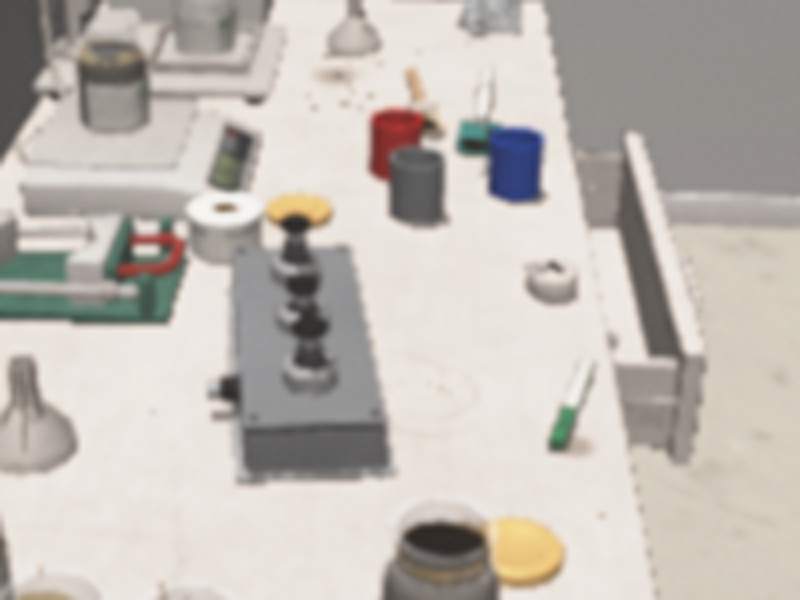

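The top crop shows the box with three keys at crop (122,190), (222,180), (320,160), and the grey ring at (585,283), with the red and blue look-alikes to its right. The side view agrees.

```bash
cat >> h.py <<'E'
from scipy.optimize import least_squares
def circ(X,r,c0):
    f=least_squares(lambda c:np.hypot(X[:,0]-c[0],X[:,1]-c[1])-r,c0,loss="soft_l1",f_scale=1.5); return f.x
E
python3 - <<'E'
from h import *
T=np.load("top0.npy").reshape(-1,3); S=np.load("side0.npy").reshape(-1,3)
def near(W,c,r,lo,hi):
    return W[(np.hypot(W[:,0]-c[0],W[:,1]-c[1])<r)&(W[:,2]>lo)&(W[:,2]<hi)]
for nm,W in(("top",T),("side",S)):
    b=near(W,(566,-10),160,38,52); 
    (cx,cy),wh,a=cv2.minAreaRect(b[:,:2].astype(np.float32)); print(nm,"box",len(b),cx,cy,wh,a,np.median(b[:,2]))
    for c in((580,-87),(568,-8),(556,70)):
        p=near(W,c,25,72,110); q=near(W,c,35,53,66)
        print(c,"cap",len(p),p.mean(0).round(1),p.max(0).round(1),p.min(0).round(1),"col",len(q),q.mean(0).round(1), circ(q,19.5,c).round(1))
    g=near(W,(490,-310),45,5,75); t=g[g[:,2]>50]
    print("ring",len(g),g.min(0).round(1),g.max(0).round(1),"rim",len(t),t.mean(0).round(1),circ(t,26.5 if nm=="side" else 24.5,(490,-310)).round(1))
E
```

```text
top box 3763 610.633544921875 -5.84381103515625 (175.6368408203125, 269.9497375488281) 8.5150785446167 43.73770504105801
(580, -87) cap 93 [584.5 -90.5  93.9] [596.7 -78.   96.8] [ 572.6 -101.6   89.1] col 110 [578.6 -89.1  58.7] [590.8 -91.9]
(568, -8) cap 94 [573.1 -11.6  81.7] [5.856e+02 2.000e-01 8.680e+01] [561.2 -23.6  78.3] col 99 [567.9 -12.4  58.6] [577.9 -10.9]
(556, 70) cap 94 [561.1  67.3  90.7] [572.6  79.7  93.2] [548.8  55.7  86.2] col 107 [555.5  64.   58.8] [566.5  70.4]
ring 345 [ 464.1 -337.     5.3] [ 514.5 -285.9   60.5] rim 126 [ 490.3 -312.1   56.1] [ 489.9 -311.8]
side box 1202 610.0810546875 -7.1472930908203125 (174.57354736328125, 274.8592224121094) 8.444465637207031 43.98762666005274
(580, -87) cap 56 [585.5 -87.9  87.7] [597.  -77.6  96.4] [574.6 -99.8  72.6] col 53 [584.4 -83.9  59.5] [585.  -97.3]
(568, -8) cap 42 [573.1  -8.8  80.9] [583.8   1.5  84.2] [562.4 -22.3  74.6] col 48 [575.   -8.1  60.5] [576.  -22.5]
(556, 70) cap 68 [561.9  69.2  85.9] [574.1  80.3  94.3] [551.4  51.7  72.2] col 77 [561.   73.7  58.9] [562.   60.7]
ring 243 [ 463.9 -346.9    5.6] [ 516.3 -281.8   58.8] rim 62 [ 488.8 -313.    54.3] [ 490.9 -314.2]
```

Request:
play_rows:
  dp:
    - [22,-30,0]
    - [22,-30,0]
    - [22,-30,0]
    - [22,-30,0]
    - [22,-30,0]
    - [22,-30,0]
    - [22,-30,0]
    - [22,-30,0]
  yaw: [-5,-5,-5,-5,-5,-5,-5,-5]
  gripper: 1

```text
t: 1.07
ee_pos: [329.4, 364.6, 185.5]
orientation: [1.435, 2.794, 0.001]
ft_force: [0.2, 0.5, -0.1]
width: 37.8
grasp_force: 0.0
```

Request:
play_rows:
  dp:
    - [23,-30,0]
    - [23,-30,0]
    - [23,-30,0]
    - [23,-30,0]
    - [23,-30,0]
    - [23,-30,0]
    - [23,-30,0]
    - [23,-30,0]
  yaw: [-5,-5,-5,-5,-5,-2.4,0,0]

```text
t: 1.73
ee_pos: [513.6, 124.3, 185.5]
orientation: [2.052, 2.379, 0.001]
ft_force: [1.0, 1.0, 0.4]
width: 0.3
grasp_force: 0.0
```

Run:
```python
from h import *
T=np.load("top0.npy").reshape(-1,3)
for c in((584.5,-90.5),(573.1,-11.6),(561.1,67.3)):
    p=T[(np.hypot(T[:,0]-c[0],T[:,1]-c[1])<10)&(T[:,2]>72)]; print(np.percentile(p[:,2],[10,50,90]).round(1))
o=ctrl.get_obs(); print(o["ee_pos"],o["orientation"],o["ft_force"],o["width"])
```

```text
[92.1 94.3 96.2]
[79.8 81.9 83.4]
[88.8 90.9 92.4]
[513.60390153 124.29950409 185.50644125] [2.05186624e+00 2.37866872e+00 6.24511923e-04] [0.99608104 0.96424484 0.37300235] 0.31291677735683704
```

Request:
play_rows:
  dp:
    - [15.8,-19,0]
    - [15.8,-19,0]
    - [15.9,-19,0]
    - [0,0,-25]
    - [0,0,-25]
    - [0,0,-20]
    - [0,0,-12]
    - [0,0,0]
  yaw: [0,0,0,0,0,0,0,0]

```text
t: 2.4
ee_pos: [558.3, 68.8, 100.8]
orientation: [-2.05, -2.377, 0.005]
ft_force: [0.3, 0.9, 0.4]
width: 0.3
grasp_force: 0.0
```

Request:
play_rows:
  dp:
    - [0,0,-1]
    - [0,0,-1]
    - [0,0,-1]
    - [0,0,0]
    - [0,0,0]
  yaw: [0,0,0,0,0]

```text
t: 2.82
ee_pos: [560.7, 69.2, 101.1]
orientation: [2.051, 2.379, 0.002]
ft_force: [-0.0, 0.2, -0.6]
width: 0.4
grasp_force: 0.0
```

Request:
play_rows:
  dp:
    - [0.4,-2,-1]
    - [0,0,-2]
    - [0,0,-1]
    - [0,0,-1]
    - [0,0,-1]
    - [0,0,0]
    - [0,0,0]
  yaw: [0,0,0,0,0,0,0]

```text
t: 3.4
ee_pos: [560.5, 67.0, 94.1]
orientation: [-2.051, -2.379, 0.0]
ft_force: [0.1, -1.0, -0.5]
width: 0.4
grasp_force: 0.0
```

Request:
play_rows:
  dp:
    - [0,0,-0.5]
    - [0,0,-0.5]
    - [0,0,-0.5]
    - [0,0,0]
    - [0,0,0]
  yaw: [0,0,0,0,0]

```text
t: 3.82
ee_pos: [560.5, 67.1, 92.8]
orientation: [-2.052, -2.379, 0.0]
ft_force: [-0.4, -0.7, 0.7]
width: 0.4
grasp_force: 0.0
```

Request:
play_rows:
  dp:
    - [0,0,-0.5]
    - [0,0,-0.5]
    - [0,0,-0.5]
    - [0,0,0]
    - [0,0,0]
  yaw: [0,0,0,0,0]

```text
t: 4.23
ee_pos: [560.5, 67.0, 91.2]
orientation: [-2.052, -2.379, 0.0]
ft_force: [-1.0, -1.3, -0.1]
width: 0.2
grasp_force: 0.0
```

Request:
play_rows:
  dp:
    - [0,0,-0.5]
    - [0,0,-0.5]
    - [0,0,0]
    - [0,0,0]
  yaw: [0,0,0,0]

```text
t: 4.57
ee_pos: [560.5, 67.1, 90.2]
orientation: [-2.052, -2.379, 0.0]
ft_force: [-0.3, 0.6, -0.3]
width: 0.8
grasp_force: 0.0
```

Request:
play_rows:
  dp:
    - [0,0,-0.5]
    - [0,0,-0.5]
    - [0,0,0]
    - [0,0,0]
  yaw: [0,0,0,0]

```text
t: 4.9
ee_pos: [560.5, 67.1, 89.2]
orientation: [-2.051, -2.379, 0.0]
ft_force: [0.3, -0.2, 1.1]
width: 0.3
grasp_force: 0.0
```

Request:
play_rows:
  dp:
    - [0,0,-0.5]
    - [0,0,-0.5]
    - [0,0,0]
    - [0,0,0]
  yaw: [0,0,0,0]

```text
t: 5.23
ee_pos: [560.5, 67.1, 88.2]
orientation: [-2.052, -2.379, 0.0]
ft_force: [0.3, 0.4, 0.6]
width: 0.4
grasp_force: 0.0
```

```bash
cat >> h.py <<'E'
def avg(n=8):
    F=[];z=[]
    for i in range(n):
        im=viewer.get_image("side"); o=ctrl.get_obs(); F.append(o["ft_force"]); z.append(o["ee_pos"])
    print("F",np.mean(F,0).round(2),"sd",np.std(F,0).round(2),"p",np.mean(z,0).round(2),"t",o["t"]); return im
E
python3 -c "
from h import *
avg()"
```

```text
F [0.12 0.35 0.34] sd [0.72 0.32 0.49] p [560.56  67.05  88.28] t 5.6333
```

Request:
play_rows:
  dp:
    - [0,0,-0.5]
    - [0,0,-0.5]
    - [0,0,0]
    - [0,0,0]
  yaw: [0,0,0,0]

```text
t: 5.97
ee_pos: [560.5, 67.0, 87.2]
orientation: [-2.051, -2.379, 0.0]
ft_force: [0.4, -0.1, -0.1]
width: 0.7
grasp_force: 0.0
```

```bash
python3 -c "
from h import *
avg()"
```

```text
F [-0.35 -0.08  0.18] sd [0.31 0.41 0.27] p [560.56  67.06  87.28] t 6.3667
```

Run:
```python
from h import *
im=viewer.get_image("side"); W=cloud(im)
a=im["pixels"][170:260,230:330,::-1]; cv2.imwrite("pics/c3.png",cv2.resize(a,(660,594),interpolation=cv2.INTER_CUBIC))
S=W.reshape(-1,3)
# heights along the key's column, dark cap vs finger
for r in range(195,240): 
    print(r,[(int(W[r,c,1]),int(W[r,c,2]),int(im["pixels"][r,c].mean())) for c in (275,278,281)])
```

```text
195 [(79, 174, 62), (74, 172, 52), (79, 174, 66)]
196 [(77, 170, 61), (74, 169, 51), (74, 169, 72)]
197 [(76, 166, 61), (75, 166, 52), (75, 166, 79)]
198 [(83, 167, 63), (76, 163, 52), (78, 165, 86)]
199 [(78, 161, 64), (74, 160, 52), (74, 160, 97)]
200 [(79, 159, 63), (72, 156, 53), (74, 157, 101)]
201 [(79, 156, 63), (76, 154, 52), (75, 154, 95)]
202 [(81, 154, 62), (75, 151, 53), (75, 151, 94)]
203 [(78, 149, 60), (77, 149, 52), (77, 149, 99)]
204 [(77, 146, 59), (78, 147, 51), (75, 145, 101)]
205 [(80, 144, 61), (77, 143, 52), (78, 144, 102)]
206 [(78, 140, 68), (76, 139, 52), (75, 139, 108)]
207 [(78, 137, 75), (74, 135, 52), (78, 138, 113)]
208 [(76, 133, 70), (77, 134, 52), (78, 134, 113)]
209 [(78, 131, 59), (76, 130, 51), (74, 130, 112)]
210 [(80, 129, 57), (77, 127, 52), (77, 128, 114)]
211 [(79, 125, 57), (75, 123, 52), (76, 124, 120)]
212 [(0, 80, 51), (-6, 77, 65), (-65, 45, 139)]
213 [(0, 76, 59), (-59, 44, 91), (-60, 44, 153)]
214 [(-12, 66, 88), (-13, 66, 110), (-52, 45, 155)]
215 [(-10, 63, 103), (-13, 62, 99), (-50, 43, 152)]
216 [(-5, 63, 85), (-11, 60, 75), (-10, 
[... 419 characters left out ...]
2), (11, 42, 148)]
226 [(71, 73, 85), (69, 73, 96), (21, 45, 141)]
227 [(69, 69, 74), (73, 72, 80), (25, 44, 128)]
228 [(70, 66, 65), (75, 69, 68), (60, 61, 114)]
229 [(71, 63, 60), (73, 65, 65), (64, 60, 90)]
230 [(71, 60, 59), (74, 63, 63), (67, 59, 78)]
231 [(75, 59, 68), (75, 60, 68), (73, 59, 96)]
232 [(82, 60, 104), (80, 60, 100), (75, 57, 120)]
233 [(83, 58, 132), (81, 57, 131), (78, 56, 126)]
234 [(80, 53, 131), (84, 55, 134), (81, 54, 119)]
235 [(83, 51, 121), (83, 52, 124), (76, 48, 113)]
236 [(84, 49, 117), (86, 50, 120), (80, 47, 110)]
237 [(82, 44, 116), (83, 45, 120), (81, 44, 104)]
238 [(88, 44, 108), (87, 44, 109), (85, 43, 95)]
239 [(92, 44, 103), (90, 43, 96), (90, 43, 92)]
```

View pics/c3.png

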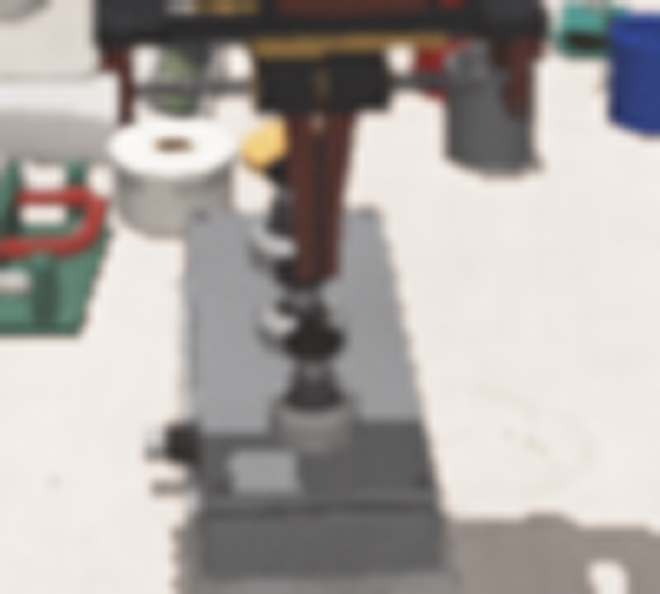

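The picture shows the closed fingers ending (crop 315,278) well above the left cap (315,330), so the key has not been touched. The reported height and the camera disagree by about 30 mm, and I'll check that next.

Run:
```python
from h import *
for n in("side","top"):
    im=viewer.get_image(n); W=cloud(im).reshape(-1,3)
    p=W[(abs(W[:,0]-560)<45)&(abs(W[:,1]-67)<40)&(W[:,2]>60)]
    h,e=np.histogram(p[:,2],bins=np.arange(60,260,6)); print(n,dict(zip(e.astype(int),h)))
    f=p[(p[:,2]>115)&(p[:,2]<180)]; print(f.min(0).round(),f.max(0).round(),f.mean(0).round(1)) if len(f) else 0
    W0=np.load(n+"0.npy").reshape(-1,3); q=W0[(np.hypot(W0[:,0]-152,W0[:,1]-606)<90)&(W0[:,2]>60)]
    print("start",len(q), np.sort(q[:,2])[:10].round() if len(q) else 0)
    # projection of the reported TCP
    o=ctrl.get_obs(); c=np.linalg.inv(im["T"])@np.r_[o["ee_pos"],1]; print("proj",im["cx"]+im["fx"]*c[0]/-c[2], im["cy"]-im["fy"]*c[1]/-c[2], o["ee_pos"])
print(o["qpos"])
```

```text
side {np.int64(60): np.int64(24), np.int64(66): np.int64(12), np.int64(72): np.int64(14), np.int64(78): np.int64(4), np.int64(84): np.int64(20), np.int64(90): np.int64(29), np.int64(96): np.int64(0), np.int64(102): np.int64(0), np.int64(108): np.int64(0), np.int64(114): np.int64(0), np.int64(120): np.int64(2), np.int64(126): np.int64(16), np.int64(132): np.int64(13), np.int64(138): np.int64(16), np.int64(144): np.int64(10), np.int64(150): np.int64(19), np.int64(156): np.int64(12), np.int64(162): np.int64(21), np.int64(168): np.int64(16), np.int64(174): np.int64(22), np.int64(180): np.int64(23), np.int64(186): np.int64(19), np.int64(192): np.int64(24), np.int64(198): np.int64(2), np.int64(204): np.int64(12), np.int64(210): np.int64(56), np.int64(216): np.int64(88), np.int64(222): np.int64(82), np.int64(228): np.int64(61), np.int64(234): np.int64(78), np.int64(240): np.int64(104), np.int64(246): np.int64(86), np.int64(252): np.int64(53)}
[546.  63. 123.] [570.  82. 180.] [559.1  77.7 154.4]
start 1771 [220. 220. 221. 221. 221. 221. 221. 221. 221. 221.]
proj 277.82644941728694 221.17693
[... 465 characters left out ...]
0), np.int64(150): np.int64(0), np.int64(156): np.int64(0), np.int64(162): np.int64(0), np.int64(168): np.int64(0), np.int64(174): np.int64(0), np.int64(180): np.int64(0), np.int64(186): np.int64(0), np.int64(192): np.int64(0), np.int64(198): np.int64(0), np.int64(204): np.int64(0), np.int64(210): np.int64(0), np.int64(216): np.int64(0), np.int64(222): np.int64(0), np.int64(228): np.int64(0), np.int64(234): np.int64(0), np.int64(240): np.int64(0), np.int64(246): np.int64(0), np.int64(252): np.int64(0)}
start 0 0
proj 230.40690889245815 214.18533100374944 [560.54344439  67.04662966  87.24675753]
[ 9.79618524e-02  4.68247305e-01  1.83087611e+00  4.21002142e-06
  8.42516175e-01 -4.96779446e-02]
```

The start picture shows the same offset: the fingertips really end about 34.5 mm above the reported TCP. I'll use that from here on, so contact with the left key should come at a reported z of about 57 to 58.

Request:
play_rows:
  dp:
    - [0,0,-6]
    - [0,0,-6]
    - [0,0,-5]
    - [0,0,-4]
    - [0,0,-2]
    - [0,0,-1]
    - [0,0,0]
    - [0,0,0]
  yaw: [0,0,0,0,0,0,0,0]

```text
t: 7.18
ee_pos: [560.6, 67.0, 63.3]
orientation: [2.052, 2.379, 0.0]
ft_force: [0.4, 0.2, 0.1]
width: 0.3
grasp_force: 0.0
```

```bash
cat >> h.py <<'E'
def gap(im,c):
    W=cloud(im).reshape(-1,3); p=W[(abs(W[:,0]-c[0])<16)&(abs(W[:,1]-c[1])<20)&(W[:,2]>82-10)]
    h,e=np.histogram(p[:,2],bins=np.arange(72,130,3)); print([(int(a),int(b)) for a,b in zip(e,h)])
E
python3 -c "
from h import *
gap(avg(),(561,67))"
```

```text
F [-0.27 -0.31  0.03] sd [0.39 0.41 0.53] p [560.7   67.08  63.47] t 7.5833
[(72, 8), (75, 5), (78, 1), (81, 2), (84, 8), (87, 8), (90, 23), (93, 0), (96, 0), (99, 5), (102, 7), (105, 6), (108, 6), (111, 6), (114, 8), (117, 7), (120, 7), (123, 5), (126, 8)]
```

Now a gentle approach, 1 mm at a time.

Request:
play_rows:
  dp:
    - [0,0,-1]
    - [0,0,-1]
    - [0,0,-1]
    - [0,0,0]
    - [0,0,0]
  yaw: [0,0,0,0,0]

```text
t: 8.0
ee_pos: [560.5, 67.0, 60.2]
orientation: [-2.051, -2.379, 0.0]
ft_force: [0.4, -0.8, -0.7]
width: 0.7
grasp_force: 0.0
```

Request:
play_rows:
  dp:
    - [0,0,-0.5]
    - [0,0,-0.5]
    - [0,0,0]
    - [0,0,0]
  yaw: [0,0,0,0]

```text
t: 8.33
ee_pos: [560.5, 67.1, 59.2]
orientation: [-2.052, -2.379, 0.0]
ft_force: [0.5, -0.1, 0.3]
width: 0.4
grasp_force: 0.0
```

Request:
play_rows:
  dp:
    - [0,0,-0.5]
    - [0,0,-0.5]
    - [0,0,0]
    - [0,0,0]
  yaw: [0,0,0,0]

```text
t: 8.67
ee_pos: [560.5, 67.0, 58.2]
orientation: [-2.052, -2.379, 0.0]
ft_force: [0.9, 0.6, -0.0]
width: 0.5
grasp_force: 0.0
```

Request:
play_rows:
  dp:
    - [0,0,-0.5]
    - [0,0,-0.5]
    - [0,0,0]
    - [0,0,0]
  yaw: [0,0,0,0]

```text
t: 9.0
ee_pos: [560.5, 67.0, 57.3]
orientation: [-2.052, -2.379, 0.0]
ft_force: [0.3, -0.9, -0.3]
width: 0.2
grasp_force: 0.0
```

Request:
play_rows:
  dp:
    - [0,0,-0.5]
    - [0,0,-0.5]
    - [0,0,0]
    - [0,0,0]
  yaw: [0,0,0,0]

```text
t: 9.33
ee_pos: [560.5, 67.1, 56.2]
orientation: [-2.051, -2.379, 0.0]
ft_force: [-0.1, 0.7, -0.7]
width: 0.5
grasp_force: 0.0
```

```bash
python3 -c "
from h import *
gap(avg(),(561,67))"
```

```text
F [-0.01 -0.2   0.05] sd [0.51 0.42 0.68] p [560.57  67.05  56.28] t 9.7333
[(72, 9), (75, 4), (78, 3), (81, 2), (84, 6), (87, 11), (90, 7), (93, 5), (96, 8), (99, 8), (102, 4), (105, 7), (108, 8), (111, 7), (114, 7), (117, 6), (120, 8), (123, 4), (126, 8)]
```

Close to contact now; continuing.

Request:
play_rows:
  dp:
    - [0,0,-0.5]
    - [0,0,-0.5]
    - [0,0,0]
    - [0,0,0]
  yaw: [0,0,0,0]

```text
t: 10.07
ee_pos: [560.6, 67.1, 55.3]
orientation: [2.052, 2.379, 0.0]
ft_force: [-0.2, -0.2, -0.2]
width: 0.6
grasp_force: 0.2
```

Request:
play_rows:
  dp:
    - [0,0,-0.5]
    - [0,0,-0.5]
    - [0,0,0]
    - [0,0,0]
  yaw: [0,0,0,0]

```text
t: 10.4
ee_pos: [560.6, 67.0, 54.3]
orientation: [-2.052, -2.379, -0.0]
ft_force: [1.1, -0.7, 1.2]
width: 0.1
grasp_force: 0.4
```

```bash
python3 -c "
from h import *
avg(10)"
```

```text
F [-0.11 -0.28  0.79] sd [0.48 0.28 0.48] p [560.59  67.06  54.3 ] t 10.9
```

Request:
play_rows:
  dp:
    - [0,0,-0.5]
    - [0,0,-0.5]
    - [0,0,0]
    - [0,0,0]
  yaw: [0,0,0,0]

```text
t: 11.23
ee_pos: [560.5, 67.1, 53.3]
orientation: [-2.052, -2.379, 0.0]
ft_force: [-0.3, -0.3, 1.3]
width: 0.6
grasp_force: 0.7
```

```bash
python3 -c "
from h import *
avg(10)"
```

```text
F [ 0.07 -0.06  1.56] sd [0.43 0.43 0.37] p [560.59  67.05  53.3 ] t 11.7333
```

Request:
play_rows:
  dp:
    - [0,0,-0.5]
    - [0,0,-0.5]
    - [0,0,-0.5]
    - [0,0,0]
    - [0,0,0]
  yaw: [0,0,0,0,0]

```text
t: 12.15
ee_pos: [560.6, 67.1, 51.8]
orientation: [2.051, 2.379, 0.0]
ft_force: [-0.0, 0.3, 1.9]
width: 0.4
grasp_force: 1.1
```

```bash
python3 -c "
from h import *
avg(6)"
```

```text
F [-0.13  0.22  2.11] sd [0.29 0.28 0.16] p [560.6   67.05  51.81] t 12.45
```

The left key is soft: 0.5 N/mm, with contact at a reported z of about 55. Next is the middle key, where I expect contact near 46.

Request:
play_rows:
  dp:
    - [0,0,5]
    - [0,0,15]
    - [0,-20,0]
    - [4,-20,0]
    - [4,-20,0]
    - [4.5,-18.6,0]
    - [0,0,0]
    - [0,0,0]
  yaw: [0,0,0,0,0,0,0,0]

```text
t: 13.12
ee_pos: [573.0, -12.1, 71.8]
orientation: [-2.054, -2.377, -0.0]
ft_force: [-0.6, 0.3, -0.3]
width: 0.2
grasp_force: 0.0
```

Request:
play_rows:
  dp:
    - [0,0,-8]
    - [0,0,-8]
    - [0,0,-5]
    - [0,0,-2]
    - [0,0,0]
    - [0,0,0]
  yaw: [0,0,0,0,0,0]

```text
t: 13.62
ee_pos: [572.8, -11.2, 48.4]
orientation: [-2.051, -2.379, 0.001]
ft_force: [-0.4, -0.2, -0.3]
width: 0.5
grasp_force: 0.0
```

Request:
play_rows:
  dp:
    - [0,0,-0.4]
    - [0,0,-0.4]
    - [0,0,0]
    - [0,0,0]
  yaw: [0,0,0,0]

```text
t: 13.95
ee_pos: [573.2, -11.6, 48.2]
orientation: [2.051, 2.379, 0.0]
ft_force: [0.7, -0.5, 0.8]
width: 0.8
grasp_force: 0.0
```

Request:
play_rows:
  dp:
    - [0,0,-0.4]
    - [0,0,-0.4]
    - [0,0,0]
    - [0,0,0]
  yaw: [0,0,0,0]

```text
t: 14.28
ee_pos: [573.0, -11.6, 47.2]
orientation: [-2.052, -2.379, 0.0]
ft_force: [0.1, -0.2, 0.2]
width: 0.5
grasp_force: 0.0
```

Request:
play_rows:
  dp:
    - [0,0,-0.4]
    - [0,0,-0.4]
    - [0,0,0]
    - [0,0,0]
  yaw: [0,0,0,0]

```text
t: 14.62
ee_pos: [573.1, -11.5, 46.4]
orientation: [2.052, 2.379, -0.0]
ft_force: [0.3, 0.5, 0.0]
width: 0.6
grasp_force: 0.0
```

Request:
play_rows:
  dp:
    - [0,0,-0.4]
    - [0,0,-0.4]
    - [0,0,0]
    - [0,0,0]
  yaw: [0,0,0,0]

```text
t: 14.95
ee_pos: [573.1, -11.6, 45.6]
orientation: [2.051, 2.379, 0.0]
ft_force: [-0.5, -1.5, 1.3]
width: 0.4
grasp_force: 0.4
```

Request:
play_rows:
  dp:
    - [0,0,-0.4]
    - [0,0,-0.4]
    - [0,0,0]
    - [0,0,0]
  yaw: [0,0,0,0]

```text
t: 15.28
ee_pos: [573.1, -11.5, 44.8]
orientation: [2.052, 2.379, 0.0]
ft_force: [-0.3, -0.3, 1.5]
width: 0.5
grasp_force: 0.6
```

Request:
play_rows:
  dp:
    - [0,0,-0.4]
    - [0,0,-0.4]
    - [0,0,-0.4]
    - [0,0,-0.4]
    - [0,0,0]
    - [0,0,0]
  yaw: [0,0,0,0,0,0]

```text
t: 15.78
ee_pos: [573.1, -11.5, 43.2]
orientation: [-2.052, -2.379, -0.0]
ft_force: [-0.6, -0.1, 2.1]
width: 0.3
grasp_force: 1.0
```

```bash
python3 -c "
from h import *
avg(6)"
```

```text
F [-0.28  0.15  1.79] sd [0.28 0.29 0.27] p [573.08 -11.55  43.2 ] t 16.0833
```

The middle key is soft as well. On to the right key, expected contact about 58.5.

Request:
play_rows:
  dp:
    - [0,0,8]
    - [0,0,24]
    - [2.9,-19.8,0]
    - [2.9,-19.8,0]
    - [2.9,-19.8,0]
    - [2.9,-19.6,0]
    - [0,0,0]
    - [0,0,0]
  yaw: [0,0,0,0,0,0,0,0]

```text
t: 16.75
ee_pos: [584.7, -91.2, 75.5]
orientation: [2.054, 2.377, 0.0]
ft_force: [0.1, -0.7, -0.2]
width: 0.6
grasp_force: 0.0
```

Request:
play_rows:
  dp:
    - [0,0,-5]
    - [0,0,-4]
    - [0,0,-3]
    - [0,0,-1.5]
    - [0,0,0]
    - [0,0,0]
    - [0,0,0]
  yaw: [0,0,0,0,0,0,0]

```text
t: 17.33
ee_pos: [584.8, -90.3, 61.7]
orientation: [2.051, 2.38, 0.0]
ft_force: [-0.1, -0.6, 0.1]
width: 0.4
grasp_force: 0.0
```

Request:
play_rows:
  dp:
    - [0,0,-0.4]
    - [0,0,-0.4]
    - [0,0,0]
    - [0,0,0]
  yaw: [0,0,0,0]

```text
t: 17.67
ee_pos: [584.7, -90.6, 61.0]
orientation: [2.052, 2.379, 0.0]
ft_force: [0.4, 0.7, 0.5]
width: 0.6
grasp_force: 0.0
```

Request:
play_rows:
  dp:
    - [0,0,-0.4]
    - [0,0,-0.4]
    - [0,0,0]
    - [0,0,0]
  yaw: [0,0,0,0]

```text
t: 18.0
ee_pos: [584.6, -90.6, 60.0]
orientation: [-2.052, -2.379, 0.0]
ft_force: [-0.2, -0.3, 0.0]
width: 0.8
grasp_force: 0.0
```

Request:
play_rows:
  dp:
    - [0,0,-0.4]
    - [0,0,-0.4]
    - [0,0,0]
    - [0,0,0]
  yaw: [0,0,0,0]

```text
t: 18.33
ee_pos: [584.6, -90.5, 59.2]
orientation: [-2.052, -2.379, 0.0]
ft_force: [-0.0, 1.1, -0.6]
width: 0.8
grasp_force: 0.0
```

Request:
play_rows:
  dp:
    - [0,0,-0.4]
    - [0,0,-0.4]
    - [0,0,0]
    - [0,0,0]
  yaw: [0,0,0,0]

```text
t: 18.67
ee_pos: [584.7, -90.6, 58.6]
orientation: [2.051, 2.379, 0.0]
ft_force: [-0.7, -0.0, 1.4]
width: 0.5
grasp_force: 0.6
```

Request:
play_rows:
  dp:
    - [0,0,-0.4]
    - [0,0,-0.4]
    - [0,0,0]
    - [0,0,0]
  yaw: [0,0,0,0]

```text
t: 19.0
ee_pos: [584.8, -90.6, 57.9]
orientation: [2.051, 2.379, 0.0]
ft_force: [-0.8, 0.0, 4.6]
width: 0.6
grasp_force: 2.0
```

Request:
play_rows:
  dp:
    - [0,0,-0.4]
    - [0,0,-0.4]
    - [0,0,0]
    - [0,0,0]
  yaw: [0,0,0,0]

```text
t: 19.33
ee_pos: [584.8, -90.5, 57.1]
orientation: [2.051, 2.379, 0.0]
ft_force: [-1.4, 0.5, 6.2]
width: 0.3
grasp_force: 3.0
```

Request:
play_rows:
  dp:
    - [0,0,-0.4]
    - [0,0,-0.4]
    - [0,0,0]
    - [0,0,0]
  yaw: [0,0,0,0]

```text
t: 19.67
ee_pos: [584.8, -90.6, 56.4]
orientation: [2.051, 2.379, 0.0]
ft_force: [-1.5, 0.7, 6.3]
width: 0.4
grasp_force: 3.2
```

The right key is stiff and has reached its peak, so this is the working one. I'll ease it past 4.5 mm.

Request:
play_rows:
  dp:
    - [0,0,-0.4]
    - [0,0,-0.4]
    - [0,0,-0.4]
    - [0,0,0]
    - [0,0,0]
  yaw: [0,0,0,0,0]

```text
t: 20.08
ee_pos: [584.7, -90.6, 54.6]
orientation: [-2.052, -2.379, 0.0]
ft_force: [0.2, -0.6, 0.7]
width: 0.4
grasp_force: 0.4
```

Request:
play_rows:
  dp:
    - [0,0,-0.4]
    - [0,0,-0.4]
    - [0,0,0]
    - [0,0,0]
  yaw: [0,0,0,0]

```text
t: 20.42
ee_pos: [584.4, -90.5, 53.8]
orientation: [-2.051, -2.379, 0.001]
ft_force: [-0.8, -0.6, 1.0]
width: 0.7
grasp_force: 0.0
```

Request:
play_rows:
  dp:
    - [0,0,-0.4]
    - [0,0,0]
    - [0,0,0]
  yaw: [0,0,0]

```text
t: 20.67
ee_pos: [584.6, -90.5, 53.6]
orientation: [-2.051, -2.379, 0.0]
ft_force: [0.0, 0.1, 0.1]
width: 0.4
grasp_force: 0.0
```

It snapped in. Lifting off, opening, and moving over the ring.

Request:
play_rows:
  dp:
    - [0,0,5]
    - [0,0,20]
    - [0,0,22]
    - [0,0,0]
    - [-11.8,-27.7,0]
    - [-11.8,-27.7,0]
    - [-11.8,-27.7,0]
    - [-11.8,-27.7,0]
  yaw: [0,0,0,0,0,0,0,0]
  gripper: 0

```text
t: 21.33
ee_pos: [536.7, -202.2, 100.5]
orientation: [-2.051, -2.38, 0.0]
ft_force: [-0.0, -1.1, -0.6]
width: 50.4
grasp_force: 0.0
```

Request:
play_rows:
  dp:
    - [-11.8,-27.7,0]
    - [-11.8,-27.7,0]
    - [-11.8,-27.7,0]
    - [-11.8,-27.7,0]
    - [0,0,0]
    - [0,0,0]
  yaw: [0,0,0,0,0,0]

```text
t: 21.83
ee_pos: [489.5, -313.2, 100.4]
orientation: [-2.055, -2.376, -0.0]
ft_force: [0.9, -0.0, -0.1]
width: 87.2
grasp_force: 0.0
```

Run:
```python
from h import *
im=viewer.get_image("side"); W=cloud(im); S=W.reshape(-1,3)
for c in((584.6,-90.5),(573.1,-11.6),(561.1,67.3)):
    p=S[(np.hypot(S[:,0]-c[0],S[:,1]-c[1])<15)&(S[:,2]>70)&(S[:,2]<110)]; print("cap top",np.sort(p[:,2])[-8:].round(1), len(p))
a=im["pixels"][150:270,220:380,::-1]; cv2.imwrite("pics/c4.png",cv2.resize(a,(800,600),interpolation=cv2.INTER_CUBIC))
print(ctrl.get_obs()["ee_pos"])
```

```text
cap top [87.5 88.1 88.1 88.3 89.  89.1 90.  91. ] 50
cap top [82.7 83.  83.2 83.5 83.5 83.5 83.6 84. ] 42
cap top [91.8 91.8 91.9 92.1 92.1 92.2 92.3 92.4] 71
[ 489.91571631 -312.15082569  100.36883006]
```

View pics/c4.png

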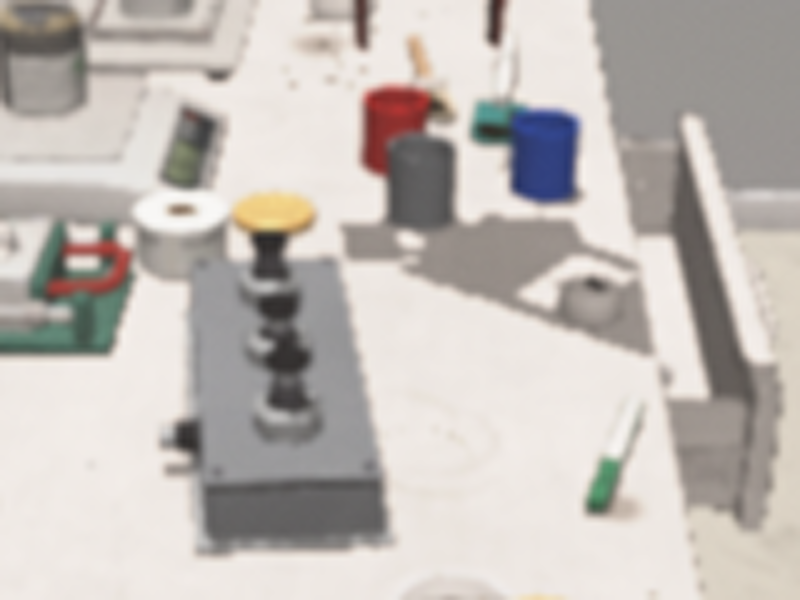

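The right cap is now about 7 mm lower than at rest, so it has latched. The grey ring is undisturbed at crop (421,180). Next I descend (real tip to about 28 mm) and grip.

Request:
play_rows:
  dp:
    - [0,0,-20]
    - [0,0,-20]
    - [0,0,-20]
    - [0,0,-18]
    - [0,0,-15]
    - [0,0,-10]
    - [0,0,-5]
    - [0,0,0]
  yaw: [0,0,0,0,0,0,0,0]

```text
t: 22.55
ee_pos: [490.1, -311.0, -8.3]
orientation: [-2.049, -2.379, 0.0]
ft_force: [-0.0, -1.1, 0.1]
width: 87.7
grasp_force: 0.0
```

Request:
play_rows:
  dp:
    - [0,0,0]
    - [0,0,0]
    - [0,0,0]
    - [0,0,0]
    - [0,0,0]
    - [0,0,0]
    - [0,0,0]
    - [0,0,0]
  yaw: [0,0,0,0,0,0,0,0]
  gripper: 0.6

```text
t: 23.22
ee_pos: [490.4, -312.4, -6.9]
orientation: [2.051, 2.379, 0.0]
ft_force: [0.3, 1.0, 5.4]
width: 52.6
grasp_force: 30.0
```

Request:
play_rows:
  dp:
    - [0,0,2]
    - [0,0,6]
    - [0,0,20]
    - [0,0,30]
    - [0,0,30]
    - [0,0,22]
    - [0,0,0]
    - [0,0,0]
  yaw: [0,0,0,0,0,0,0,0]

```text
t: 23.88
ee_pos: [490.9, -312.6, 103.9]
orientation: [2.05, 2.377, 0.001]
ft_force: [-0.3, -0.0, -2.1]
width: 52.0
grasp_force: 30.0
```

```bash
cat >> h.py <<'E'
def ringpos(n,view="side"):
    o=ctrl.get_obs()["ee_pos"]; im=viewer.get_image(view); S=cloud(im).reshape(-1,3)
    px=im["pixels"].reshape(-1,3).astype(int)
    m=(np.hypot(S[:,0]-o[0],S[:,1]-o[1])<40)&(S[:,2]>o[2]-20)&(S[:,2]<o[2]+80)&(abs(px[:,0]-px[:,2])<14)
    g=S[m]; lo=g[g[:,2]<o[2]+30]
    print(n,"ee",o.round(1),"pts",len(lo),"min",lo.min(0).round(1),"max",lo.max(0).round(1),"circ",circ(lo,26.5,o[:2]).round(1))
    # tilt: mid x per height
    for a in np.arange(lo[:,2].min(),lo[:,2].max(),10):
        s=lo[(lo[:,2]>=a)&(lo[:,2]<a+10)]
        if len(s)>8: print("  z",int(a),"x",s[:,0].min().round(1),s[:,0].max().round(1),"ymax",np.percentile(s[:,1],90).round(1))
    return im
E
python3 - <<'E'
from h import *
im=ringpos("lift")
a=im["pixels"][120:240,240:400,::-1]; cv2.imwrite("pics/c5.png",cv2.resize(a,(800,600),interpolation=cv2.INTER_CUBIC))
o=ctrl.get_obs(); print(o["ee_pos"],o["width"],o["grasp_force"],o["ft_force"])
E
```

```text
lift ee [ 490.9 -312.6  103.9] pts 81 min [ 468.4 -312.9  111.4] max [ 515.7 -284.2  133.8] circ [ 490.7 -316.1]
  z 111 x 468.4 515.6 ymax -289.2
  z 121 x 468.8 515.7 ymax -287.3
  z 131 x 469.3 512.1 ymax -289.8
[ 489.96678997 -311.9318314   102.52707976] 52.49861693093496 29.99961177818477 [-0.47484385 -0.74757784 -0.57716491]
```

View pics/c5.png

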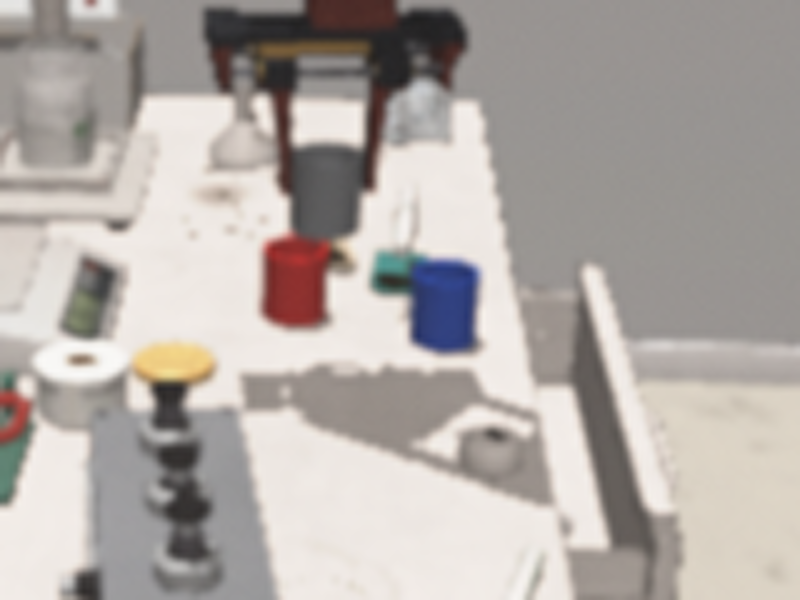

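The ring is held upright at crop (326,190) between the fingers, clear of the others. Carrying it over the right key.

Request:
play_rows:
  dp:
    - [11.8,27.7,0]
    - [11.8,27.7,0]
    - [11.8,27.7,0]
    - [11.8,27.7,0]
    - [11.8,27.7,0]
    - [11.8,27.7,0]
    - [11.8,27.7,0]
    - [11.8,27.7,0]
  yaw: [0,0,0,0,0,0,0,0]

```text
t: 24.6
ee_pos: [583.5, -88.8, 100.5]
orientation: [-2.049, -2.377, 0.003]
ft_force: [0.4, -0.5, -0.8]
width: 52.4
grasp_force: 30.0
```

Request:
play_rows:
  dp:
    - [0,0,0]
    - [0,0,0]
    - [0,0,0]
    - [0,0,0]
  yaw: [0,0,0,0]

```text
t: 24.93
ee_pos: [583.5, -91.3, 101.6]
orientation: [-2.051, -2.377, 0.002]
ft_force: [-0.3, -0.3, -1.0]
width: 52.3
grasp_force: 30.0
```

Run:
```python
from h import *
im=ringpos("over"); W=cloud(im); S=W.reshape(-1,3)
a=im["pixels"][130:250,220:380,::-1]; cv2.imwrite("pics/c6.png",cv2.resize(a,(800,600),interpolation=cv2.INTER_CUBIC))
p=S[(np.hypot(S[:,0]-584.5,S[:,1]+90.5)<22)&(S[:,2]>66)&(S[:,2]<95)]
print("cap",len(p),p.min(0),p.max(0),circ(p,13,(584,-90)))
o=ctrl.get_obs(); print(o["ee_pos"],o["width"])
```

```text
over ee [583.5 -91.3 101.6] pts 119 min [558.9 -91.1  81.8] max [609.4 -64.8 131.3] circ [583.8 -95.4]
  z 81 x 577.4 596.9 ymax -80.4
  z 111 x 558.9 609.3 ymax -67.4
  z 121 x 559.0 609.4 ymax -67.5
cap 57 [ 574.40451627 -101.32825456   67.03180098] [597.31632765 -75.77782223  90.2277198 ] [584.59226494 -96.23590209]
[583.70913523 -91.51812507 101.92388919] 52.739974377579145
```

View pics/c6.png

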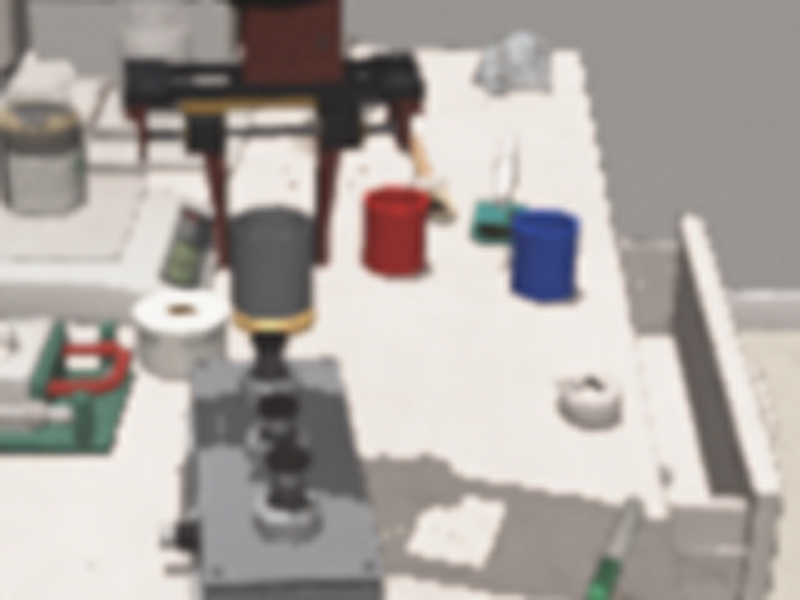

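Side view: the ring is above the right key, with the cap at crop (268,345). By the numbers it is centred within about 1 mm. Lowering over the cap.

Request:
play_rows:
  dp:
    - [0.9,0.5,0]
    - [0,0,-8]
    - [0,0,-10]
    - [0,0,-10]
    - [0,0,-8]
    - [0,0,-3]
    - [0,0,0]
    - [0,0,0]
  yaw: [0,0,0,0,0,0,0,0]

```text
t: 25.65
ee_pos: [585.4, -90.0, 63.3]
orientation: [-2.051, -2.379, 0.001]
ft_force: [-0.0, 0.3, -0.7]
width: 52.4
grasp_force: 30.0
```

Run:
```python
from h import *
im=ringpos("low"); S=cloud(im).reshape(-1,3)
p=S[(np.hypot(S[:,0]-584.5,S[:,1]+90.5)<24)&(S[:,2]>49)&(S[:,2]<62)]
print("collar",len(p),p.min(0),p.max(0),circ(p,19.5,(584,-90)))
o=ctrl.get_obs(); print(o["ee_pos"],o["width"],o["ft_force"])
```

```text
low ee [585.4 -90.   63.3] pts 240 min [ 546.2 -123.1   43.3] max [624.1 -51.8  92.9] circ [585.5 -94. ]
  z 43 x 546.2 624.1 ymax -62.1
  z 53 x 567.8 603.6 ymax -75.3
  z 63 x 561.6 609.0 ymax -66.4
  z 73 x 561.6 608.9 ymax -66.3
  z 83 x 561.5 608.8 ymax -65.0
collar 40 [567.77581101 -91.3816983   49.94126165] [603.64847765 -73.41102117  60.87494511] [586.15387359 -96.20066822]
[585.76328871 -90.04327888  63.7122056 ] 52.47991153710056 [-0.15442722  1.12551369 -1.01205232]
```

Request:
play_rows:
  dp:
    - [0.2,-1.2,0]
    - [0,0,-3]
    - [0,0,-3]
    - [0,0,-3]
    - [0,0,-2]
    - [0,0,0]
    - [0,0,0]
  yaw: [0,0,0,0,0,0,0]

```text
t: 26.28
ee_pos: [585.6, -91.2, 52.4]
orientation: [-2.051, -2.379, 0.0]
ft_force: [-0.8, 0.6, -1.4]
width: 52.1
grasp_force: 30.0
```

Request:
play_rows:
  dp:
    - [0,0,-2]
    - [0,0,-2]
    - [0,0,-2]
    - [0,0,-2]
    - [0,0,0]
    - [0,0,0]
  yaw: [0,0,0,0,0,0]

```text
t: 26.78
ee_pos: [585.6, -91.2, 44.5]
orientation: [-2.051, -2.379, 0.0]
ft_force: [0.1, 0.2, -2.0]
width: 52.3
grasp_force: 30.0
```

Request:
play_rows:
  dp:
    - [0,0,-1.5]
    - [0,0,-1.5]
    - [0,0,-1]
    - [0,0,0]
    - [0,0,0]
  yaw: [0,0,0,0,0]

```text
t: 27.2
ee_pos: [585.7, -91.2, 40.6]
orientation: [-2.051, -2.379, 0.0]
ft_force: [0.6, -1.3, -1.9]
width: 52.4
grasp_force: 30.0
```

Request:
play_rows:
  dp:
    - [0,0,-0.7]
    - [0,0,-0.7]
    - [0,0,0]
    - [0,0,0]
  yaw: [0,0,0,0]

```text
t: 27.53
ee_pos: [585.7, -91.2, 39.3]
orientation: [-2.051, -2.379, 0.0]
ft_force: [-0.0, -0.3, -1.3]
width: 52.5
grasp_force: 30.0
```

Request:
play_rows:
  dp:
    - [0,0,-0.7]
    - [0,0,-0.7]
    - [0,0,0]
    - [0,0,0]
  yaw: [0,0,0,0]

```text
t: 27.87
ee_pos: [585.9, -91.2, 38.1]
orientation: [2.051, 2.379, 0.0]
ft_force: [-1.0, 1.1, 2.5]
width: 52.5
grasp_force: 30.0
```

The ring has touched down at the expected height. Releasing, then backing straight up.

Request:
play_rows:
  dp:
    - [0,0,0]
    - [0,0,0]
    - [0,0,0]
    - [0,0,0]
    - [0,0,0]
    - [0,0,0]
    - [0,0,0]
    - [0,0,0]
  yaw: [0,0,0,0,0,0,0,0]
  gripper: 0

```text
t: 28.53
ee_pos: [585.7, -91.3, 37.9]
orientation: [-2.052, -2.379, 0.0]
ft_force: [0.2, 0.2, -0.7]
width: 88.0
grasp_force: 0.0
```

Request:
play_rows:
  dp:
    - [0,0,5]
    - [0,0,20]
    - [0,0,25]
    - [0,0,25]
    - [0,0,20]
    - [-25,-20,0]
    - [-25,-25,0]
    - [-25,-25,0]
  yaw: [0,0,0,0,0,0,0,0]

```text
t: 29.2
ee_pos: [510.3, -161.6, 133.8]
orientation: [2.048, 2.38, 0.001]
ft_force: [-0.5, -0.5, 1.4]
width: 88.0
grasp_force: 0.0
```

Request:
play_rows:
  dp:
    - [-20,-35,0]
    - [-20,-35,0]
    - [-20,-35,0]
    - [-20,-35,0]
    - [0,-35,0]
    - [0,-35,0]
    - [0,0,0]
    - [0,0,0]
  yaw: [0,0,0,0,0,0,0,0]

```text
t: 29.87
ee_pos: [430.4, -372.7, 133.1]
orientation: [2.055, 2.376, 0.0]
ft_force: [-0.2, 0.4, -0.4]
width: 88.0
grasp_force: 0.0
```

Run:
```python
from h import *
for n in("top","side"):
    im=viewer.get_image(n); S=cloud(im).reshape(-1,3)
    p=S[(np.hypot(S[:,0]-585,S[:,1]+91)<40)&(S[:,2]>70)&(S[:,2]<115)]; t=p[p[:,2]>97]
    print(n,p.max(0).round(1),p.min(0).round(1),"rim",len(t),np.percentile(t[:,2],[10,50,90]).round(1),circ(t,24.5,(585,-91)).round(1),circ(t,26.5,(585,-91)).round(1))
    q=p[(p[:,2]<93)&(np.hypot(p[:,0]-585,p[:,1]+91)<14)]; print("cap",len(q),q.mean(0).round(1) if len(q) else "")
    (a,b)=((150,190) if n=="top" else (150,220)); cv2.imwrite(f"pics/e_{n}.png",cv2.resize(im["pixels"][a:a+120,b:b+160,::-1],(400,300),interpolation=cv2.INTER_CUBIC))
cv2.imwrite("pics/e.png",np.hstack([cv2.imread("pics/e_top.png"),cv2.imread("pics/e_side.png")]))
o=ctrl.get_obs(); print(o["ee_pos"],o["width"],o["ft_force"])
```

```text
top [612.  -65.9 105.8] [ 559.4 -117.5   70.4] rim 118 [ 99.  101.2 103.6] [585.4 -91.2] [585.4 -91.2]
cap 91 [584.3 -90.5  86.8]
side [610.2 -64.9 104. ] [ 561.5 -121.3   70.3] rim 63 [ 97.7 100.3 102.5] [585.2 -92.5] [584.6 -92.8]
cap 0 
[ 430.38214626 -370.35807405  132.75833266] 87.67898546396708 [ 0.09391409 -0.6129111  -0.7287846 ]
```

View pics/e.png

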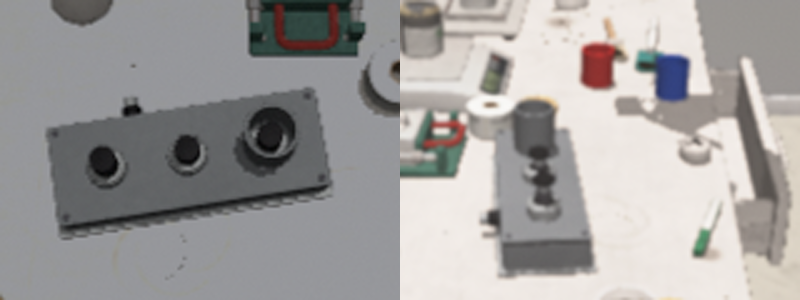

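The ring stands on the box round the latched right key (top view 270,132). Its rim is at about 102 mm, against 103 expected, it is centred within about 1 mm, and the gripper is clear.

```bash
python3 -c "
from h import *
print(ticket.close_job())"
```

```text
the job is handed in; nothing more can be done
None
```

The right-hand key is the working one: it snapped in and stayed in, and the grey guard ring now stands flat on the box round it, centred to about 1 mm. The job is handed in, but no verdict came back.

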